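# Heft the packing tubes to find the core cutter

### The arm

A 7-joint arm with a two-finger parallel gripper is mounted at the origin on the work surface. World frame = base frame: x ahead of the robot, y to its left, z up, the work surface at z = 0. Lengths are in m, angles in rad, forces in N, time in s.
With the tool pointing down it reaches from about 0.4 to 0.925 m from the base axis. Payload 5.6 kg.
Tool frame: the origin (TCP) lies on the centre line of the jaws, within the pads' length; the fingertips stand 17 mm ahead of it and the grasp point (between the pads) lies 2 mm behind it; x points along the fingers, z is the direction in which the jaws open and shut, and the axes are right-handed (so a half turn about x gives the same grasp; the last joint's range is limited). The gripper opens to 85 mm and grips with 20 to 120 N. Pads are 22 mm wide; open, the fingers measure 114 mm over their backs; the gripper's body (76 mm by 85 mm) begins 54 mm behind the grasp point. The pads swing forward as they close: fully open they stand 13 mm farther back than shut.
Start: joints at [1.236, 0.468, -0.012, 1.603, 0.006, 1.071, -0.056], TCP at [0.187, -0.623, 0.248] pointing down, gripper open.
Joint ranges: [-2.53, 2.53], [-0.31, 2.02], [-1.57, 1.55], [0.28, 2.44], [-1.29, 4.43], [0.15, 1.84], [-2.92, 2.92]. Speed limits (rad/s): [2.57, 2.57, 3.14, 3.14, 3.14, 3.14, 3.14].

### API

Orientations are given as [roll, pitch, yaw] about the fixed x, y, z axes, in that order (R = Rz(yaw) Ry(pitch) Rx(roll)).
In Python, from bench import bot gives the robot as it stands. Calls block until the motion is done:
- bot.movep(position, orientation): joint-space move of the TCP to a pose.
- bot.line_to(position, v=0.15, rot=None): straight line of the TCP; rot=None keeps the orientation; v is the mean speed in m/s.
- bot.move_joints(angles): joint-space move.
- bot.grip(opening, effort=None): opening from 0.0 (shut) to 1.0 (fully open); effort is the grip in N (None keeps the last); returns when the fingers have stopped.
- bot.sleep(seconds).
- bot.inverse_kinematics(position, orientation): joint angles nearest the present ones, or None.
- bot.grab_frame(name): name is "side" or "top" or "wrist"; returns (picture, depth): 480x640x3 uint8, red, green, blue; 480x640 float32, m along the optical axis (not along the pixel's ray), 0 where there is no reading.
- bot.calibration(name): a dict with "mtx" (3x3 intrinsics, pixels), "pose" (4x4, takes a point from camera to world coordinates). Camera axes: x right, y down, z forward; pixel columns grow to the right and rows downward; lengths in m; the calibration is good to about 2 mm. A picture is of the moment at which its call begins: read the wrist's pose just before it. calibration takes no time and is no camera call; for the wrist camera it gives the pose at the moment of the call.
A pose or a line that the arm cannot do raises bot.Unreachable and nothing moves.
- bot.finish_job(): hands the job in, once; it reports no verdict.
Readings, each from a call of its own:
- bot.current_time_s(): time.
- bot.current_qpos(): joint angles.
- bot.current_qvel(): joint speeds.
- bot.current_effort(): joint torques, N m.
- bot.current_ee_pos(): TCP position.
- bot.current_tcp_rot(): TCP orientation.
- bot.current_force(): force on the tool from outside, world axes, zero at the start.
- bot.current_torque(): the same for the moment, N m.
- bot.current_opening(): opening from 0.0 (shut) to 1.0 (fully open).
Only numpy, scipy, OpenCV 4.12 (cv2) and the standard library are available. Lean on these libraries where they do the work, as an engineer would, in place of code of your own. Each camera call takes 0.05 s, during which the arm holds its last target. There are 200 camera calls.

### The job

The core cutter for the next job is in one of the three identical closed packing tubes on the bench; the other two are empty. Heft the tubes to feel which one is heavy, and stand that one upright in the empty half of the red tool tray. Leave the two empty tubes standing upright on the bench outside the tray; set tubes down rather than dropping them, and leave the tape measure, the pliers and the steel offcut where they lie.

Things in the scene. Friction and masses are not known exactly. Their poses are not given: they have to be found in the camera images.
- tube_a: Closed square packing tube standing on end, 135 mm tall: black body 48 mm square, orange cap 52 mm square from 55 mm up to the top; it does not come apart. All three look alike. Empty: 80 to 100 g; with the steel cutter: 440 to 590 g (which one changes each run; the cutter has 2 mm of play inside). Origin: centre of the underside; z along the tube, x and y square to its sides
- tube_b: Closed square packing tube standing on end, 135 mm tall: black body 48 mm square, orange cap 52 mm square from 55 mm up to the top; it does not come apart. All three look alike. Empty: 80 to 100 g; with the steel cutter: 440 to 590 g (which one changes each run; the cutter has 2 mm of play inside). Origin: centre of the underside; z along the tube, x and y square to its sides
- tube_c: Closed square packing tube standing on end, 135 mm tall: black body 48 mm square, orange cap 52 mm square from 55 mm up to the top; it does not come apart. All three look alike. Empty: 80 to 100 g; with the steel cutter: 440 to 590 g (which one changes each run; the cutter has 2 mm of play inside). Origin: centre of the underside; z along the tube, x and y square to its sides
- tray: Red sheet-steel tool tray, fixed to the bench, 160 mm (its x) by 240 mm (its y), walls 30 mm high and 4 mm thick, floor 4 mm thick. A divider across the middle (along its x) makes two halves: the one on its -y side holds a steel drill arbor (up to 52 mm high) and a hex key, the one on its +y side is empty. Origin: centre of the underside
- tray_empty (a point): Centre of the floor of the tray's empty half, on the floor's upper face (4 mm above the bench); axes as the tray's. The half measures 152 mm (x) by 114 mm (y) inside
- tape: Black and yellow tape measure lying flat, 75 x 70 x 38 mm, 0.3 kg, loose. Origin: centre of the underside
- pliers: Combination pliers with red handles lying flat, 200 mm long, 63 mm wide, 16 mm high, loose. Origin: at bench height, 20 mm behind the pivot; x points to the jaws
- offcut: Offcut of square steel tube lying flat, 160 mm long (its x), 25 mm square, loose. Origin: centre of the underside
There are look-alikes about, which are no part of the job. What is shaped like the tube_b but pink or purple is not meant. Leave any purple or yellow look-alike of the tube_c alone.

How it is judged:
By the outcome, as a careful person would: the job done as asked, in the order asked, and still so for the second after the job is handed in, with the robot touching nothing.
It also fails if it takes over 58 s, if anything falls off the work surface, if the arm or the gripper's body presses on something with over 40 N, if the wrist force passes 120 N, or if a joint passes its speed limit or range.

## Working session

There is one attempt and no reset: what is moved stays moved. The work goes in short steps, each a Python script; the robot and the scene stay as the last script left them, time stands still between calls to the robot, and variables do not carry over. Pictures are saved under pics/ and viewed, about 8 in all and at most 12, crops included, and the job is handed in when it is done.

```bash
mkdir -p pics; ls; python3 - <<'E'
from bench import bot
import cv2,numpy as np
for n in ("top","side"):
    p,d=bot.grab_frame(n); cv2.imwrite(f"pics/{n}0.png",p[:,:,::-1]); np.savez(f"{n}0.npz",p=p,d=d)
    c=bot.calibration(n); print(n,c["mtx"].tolist(),np.round(c["pose"],3).tolist(),(d>0).mean())
print(bot.current_time_s(),bot.current_tcp_rot(),bot.current_force())
E
```

```text
pics
top [[545.803769691059, 0.0, 314.3547634086621], [0.0, 545.803769691059, 238.3816891282166], [0.0, 0.0, 1.0]] [[-0.019, -0.987, 0.162, 0.398], [-1.0, 0.018, -0.008, 0.04], [0.005, -0.162, -0.987, 1.028], [0.0, 0.0, 0.0, 1.0]] 0.99626953125
side [[524.9033883762976, 0.0, 323.50340421691004], [0.0, 524.9033883762976, 231.8334546699735], [0.0, 0.0, 1.0]] [[-0.717, -0.476, 0.51, -0.076], [-0.697, 0.51, -0.504, 0.695], [-0.02, -0.717, -0.697, 0.95], [0.0, 0.0, 0.0, 1.0]] 0.9958854166666666
0.1 [-3.07088773  1.56923586  1.93327268] [0.34668818 0.37705405 0.01616202]
```

View pics/top0.png

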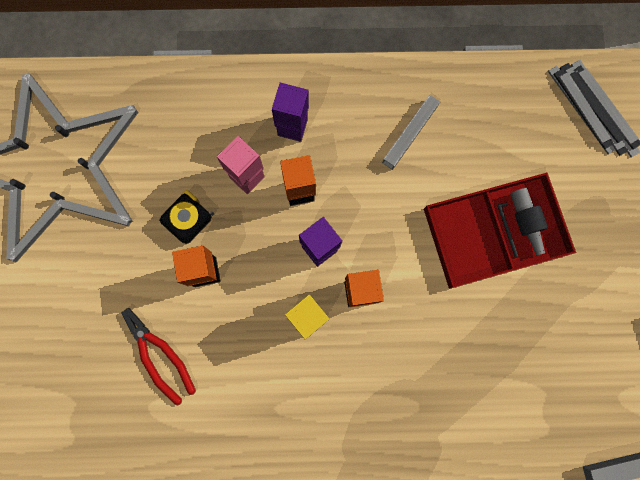

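View pics/side0.png

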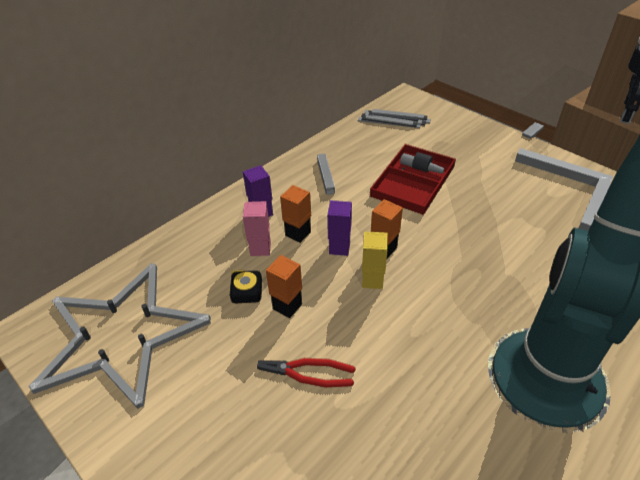

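```bash
cat > h.py <<'E'
import numpy as np,cv2
def world(d,c):
    K=c["mtx"];v,u=np.mgrid[:480,:640]
    P=np.stack([(u-K[0,2])/K[0,0]*d,(v-K[1,2])/K[1,1]*d,d],-1)
    return P@c["pose"][:3,:3].T+c["pose"][:3,3]
def rect(xy):
    (cx,cy),(w,h),a=cv2.minAreaRect((xy*1000).astype(np.float32))
    return np.round([cx/1000,cy/1000],4).tolist(),round(w,1),round(h,1),round(a,1)
def tops(p,d,c,lo,hi,zr=(.1,.2),minpx=60):
    """blobs of a hue range: (top z, rect of top face)"""
    W=world(d,c);hsv=cv2.cvtColor(p,cv2.COLOR_RGB2HSV)
    m=(cv2.inRange(hsv,lo,hi)>0)&(d>0)&(W[...,2]>zr[0])&(W[...,2]<zr[1])
    m=cv2.morphologyEx(m.astype(np.uint8),cv2.MORPH_OPEN,np.ones((3,3)))
    n,l,s,cc=cv2.connectedComponentsWithStats(m);out=[]
    for i in range(1,n):
        if s[i,4]<minpx: continue
        Q=W[l==i];z=np.percentile(Q[:,2],90);T=Q[Q[:,2]>z-.006]
        out.append((np.round(cc[i]).tolist(),round(float(np.median(T[:,2])),4))+rect(T[:,:2]))
    return out
E
python3 - <<'E'
from bench import bot
from h import *
for n in ("top","side"):
    f=np.load(n+"0.npz");p,d=f["p"],f["d"];c=bot.calibration(n)
    for nm,lo,hi,zr in (("orange",(5,150,90),(18,255,255),(.1,.2)),("yellow",(20,100,90),(35,255,255),(.1,.2)),("purple",(120,80,30),(150,255,255),(.1,.2)),("pink",(150,40,120),(179,170,255),(.1,.2)),("tray",(0,150,40),(6,255,255),(.022,.05)),("trayfar",(170,150,40),(179,255,255),(.022,.05)),("floor",(0,150,30),(6,255,255),(-.003,.012))):
        for o in tops(p,d,c,lo,hi,zr): print(n,nm,o)
q=bot.current_qpos();print(q)
c=bot.calibration("wrist");print(np.round(c["pose"],3).tolist(),c["mtx"][0,0],bot.current_ee_pos())
E
```

```text
top orange ([298.0, 172.0], 0.1345, [0.6591, 0.0593], 52.2, 52.1, 11.4)
top orange ([191.0, 263.0], 0.1346, [0.5064, 0.2386], 52.1, 52.8, 10.1)
top orange ([365.0, 287.0], 0.1345, [0.4624, -0.0488], 51.7, 52.2, 7.2)
top yellow ([307.0, 316.0], 0.1344, [0.4166, 0.0478], 52.0, 51.9, 38.5)
top purple ([290.0, 103.0], 0.1343, [0.7892, 0.0713], 52.5, 53.3, 73.6)
top purple ([320.0, 239.0], 0.1343, [0.5453, 0.0236], 51.8, 51.3, 36.4)
top pink ([238.0, 156.0], 0.1346, [0.6892, 0.161], 53.1, 51.6, 45.4)
top floor ([535.0, 189.0], 0.0034, [0.6518, -0.3988], 41.3, 33.5, 11.9)
top floor ([504.0, 194.0], 0.003, [0.6447, -0.3476], 31.9, 77.8, 15.5)
top floor ([543.0, 197.0], 0.0029, [0.6389, -0.4096], 12.4, 23.8, 85.4)
top floor ([465.0, 240.0], 0.0032, [0.5599, -0.2606], 152.4, 107.1, 14.3)
top floor ([550.0, 217.0], 0.0036, [0.6032, -0.419], 43.3, 18.4, 12.5)
top floor ([518.0, 236.0], 0.003, [0.567, -0.3572], 40.4, 26.3, 13.4)
top floor ([556.0, 234.0], 0.0033, [0.5651, -0.4293], 29.4, 15.2, 1.7)
top floor ([526.0, 258.0], 0.0032, [0.5233, -0.368], 27.3, 56.4, 14.7)
side orange ([295.0, 200.0]
[... 262 characters left out ...]

side purple ([256.0, 179.0], 0.1377, [0.7902, 0.0723], 52.0, 58.0, 74.8)
side purple ([339.0, 214.0], 0.1374, [0.5452, 0.0258], 50.6, 56.4, 37.0)
side pink ([254.0, 209.0], 0.1376, [0.6899, 0.1615], 51.9, 53.7, 44.3)
side tray ([391.0, 196.0], 0.0312, [0.5638, -0.1964], 118.4, 12.6, 12.8)
side floor ([425.0, 173.0], 0.0071, [0.577, -0.3629], 112.6, 39.2, 19.2)
side floor ([406.0, 188.0], 0.0072, [0.5699, -0.2721], 145.9, 92.5, 14.9)
[ 1.23594482  0.46831536 -0.01160993  1.60349109  0.00600023  1.07138118
 -0.05632187]
[[0.287, -0.925, -0.25, 0.248], [-0.958, -0.278, -0.073, -0.603], [-0.002, 0.26, -0.966, 0.373], [0.0, 0.0, 0.0, 1.0]] 395.17037514255304 [ 0.18683672 -0.62209991  0.24743326]
```

```bash
cat >> h.py <<'E'
T={"c":(.4629,-.0490,8.0),"a":(.6590,.0596,9.5),"b":(.5070,.2390,9.7)}
ZG,ZUP=.100,.272
def rot_near(bot,pos,deg):
    best=None
    for k in (0,180):
        y=np.radians(deg+k);y=(y+np.pi)%(2*np.pi)-np.pi
        q=bot.inverse_kinematics(pos,[0,np.pi/2,y])
        if q is not None:
            s=np.abs(np.array(q)-bot.current_qpos()).max()
            if best is None or s<best[0]: best=(s,y)
    return [0,np.pi/2,best[1]]
def fz(bot,n=8):
    r=[]
    for _ in range(n): r.append(bot.current_force());bot.sleep(.03)
    return np.mean(r,0)
def heft(bot,k):
    x,y,a=T[k];bot.grip(1.0)
    bot.movep([x,y,.225],rot_near(bot,[x,y,.225],a))
    bot.line_to([x,y,ZG],v=.12);bot.sleep(.15);f0=fz(bot)
    bot.grip(0.0,50);bot.line_to([x,y,ZG+.025],v=.08);bot.sleep(.3);f1=fz(bot)
    print(k,"dF",np.round(f1-f0,2),"open",round(bot.current_opening()*85,1),"t",round(bot.current_time_s(),1))
    return (f1-f0)[2]
def putback(bot,k):
    x,y,a=T[k];bot.line_to([x,y,ZG+.001],v=.05);bot.grip(1.0);bot.line_to([x,y,.225],v=.2)
E
python3 - <<'E'
from bench import bot
from h import *
d=heft(bot,"c")
p,_=bot.grab_frame("side");cv2.imwrite("pics/heftc.png",p[:,:,::-1])
E
```

```text
c dF [ 0.01  0.43 -0.99] open 51.2 t 5.6
```

View pics/heftc.png

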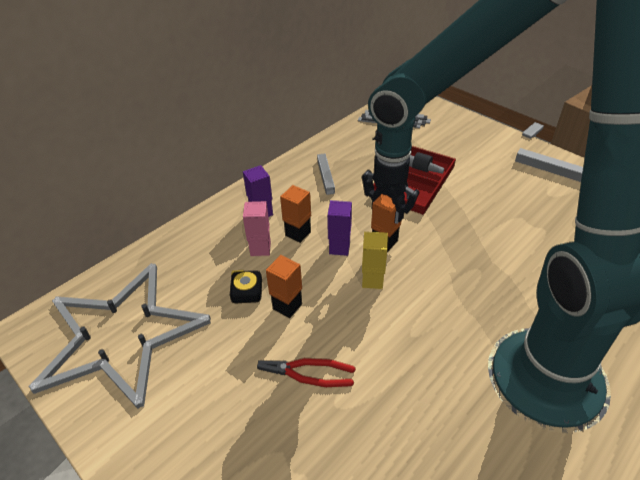

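The side view shows tube c held between the fingers at about (386,220), clear of its neighbours. It weighs about 1 N, so it's empty. I'll put it back and heft a.

```bash
python3 - <<'E'
from bench import bot
from h import *
putback(bot,"c")
d=heft(bot,"a")
if d>-2.5:
    putback(bot,"a"); d=heft(bot,"b")
print(bot.current_time_s(),bot.current_ee_pos())
p,_=bot.grab_frame("side");cv2.imwrite("pics/heft2.png",p[:,:,::-1])
E
```

```text
a dF [ 0.01 -0.35 -4.67] open 51.5 t 11.7
11.6917 [0.6589752  0.05960895 0.12489909]
```

View pics/heft2.png

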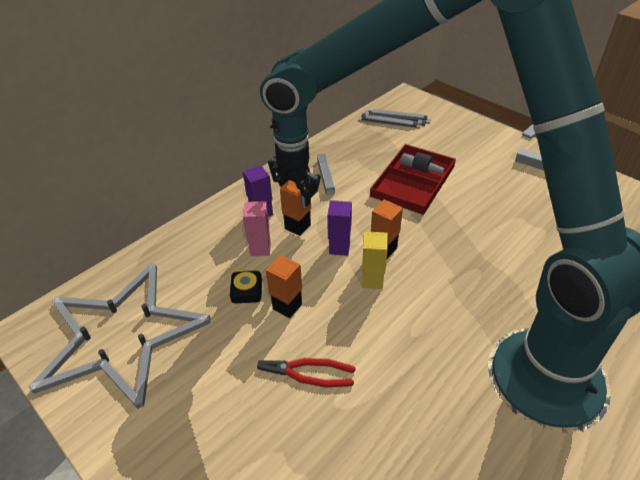

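Tube c stands upright again at (386,225). Tube a is held at (295,210) and reads 4.7 N, so it's the heavy one. Next I carry it to the tray.

```bash
python3 - <<'E'
from bench import bot
from h import *
x,y=T["a"][:2]; X,Y=.561,-.263
bot.line_to([x,y,ZUP],v=.15)
r=rot_near(bot,[X,Y,ZUP],14.5)
bot.movep([X,Y,ZUP],r)
bot.line_to([X,Y,ZG+.016],v=.12);bot.sleep(.3);f0=fz(bot)[2]
for i in range(16):
    z=ZG+.014-.0015*i
    bot.line_to([X,Y,z],v=.03);bot.sleep(.1);f=fz(bot,4)[2]-f0
    if f>1.5: break
print("contact z-ZG",z-ZG,"f",f,"open",bot.current_opening()*85)
bot.grip(1.0);bot.line_to([X,Y,.26],v=.15)
bot.movep([.45,-.45,.3],r)
for n in("top","side"):
    p,d=bot.grab_frame(n);c=bot.calibration(n)
    for o in tops(p,d,c,(5,150,90),(18,255,255)): print(n,o)
    cv2.imwrite(f"pics/end_{n}.png",p[:,:,::-1])
print(bot.current_time_s())
E
```

```text
contact z-ZG 0.003500000000000003 f 8.762346639014652 open 51.36805722657707
top ([492.0, 225.0], 0.1383, [0.5612, -0.2633], 51.7, 53.1, 15.9)
top ([191.0, 263.0], 0.1345, [0.5066, 0.2389], 52.3, 52.7, 11.2)
top ([365.0, 287.0], 0.1344, [0.4619, -0.0485], 51.4, 52.0, 7.4)
side ([408.0, 157.0], 0.1418, [0.5614, -0.2622], 53.1, 57.8, 18.1)
side ([387.0, 215.0], 0.1374, [0.4634, -0.0479], 52.8, 55.3, 8.9)
side ([283.0, 272.0], 0.1372, [0.5075, 0.2394], 55.0, 54.3, 10.6)
22.65
```

View pics/end_top.png

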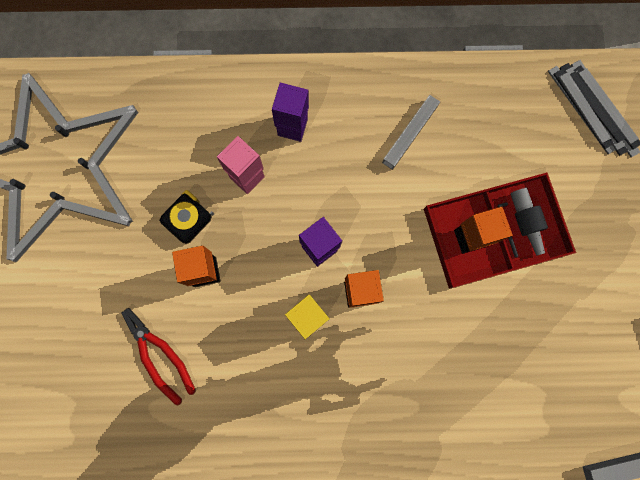

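View pics/end_side.png

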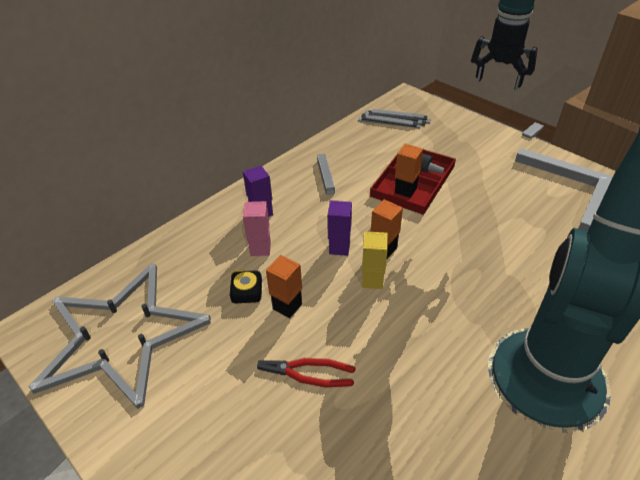

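Tube a stands upright in the tray's empty half: (492,225) in the top view, (408,165) in the side view. The two empties stand on the bench and nothing else has moved. I'm handing in.

```bash
python3 - <<'E'
from bench import bot
print(bot.finish_job())
E
```

```text
the job is handed in; nothing more can be done
None
```

I found the heavy tube and stood it upright in the empty half of the red tray, then handed the job in at about 22.7 s.

- **Hefting:** Tube c read 1.0 N (about 100 g), so it is empty, and I set it back where it stood. Tube a read 4.7 N (about 475 g), so it holds the cutter. I did not heft tube b, because only one tube is heavy and tube a's reading was clear.
- **Placing:** I lowered tube a until it touched the tray floor (8.8 N at contact) and then released it.
- **Last checks:** The top and side cameras agree that tube a is upright at (0.561, -0.263), within 1.5 mm of each other. That is the centre of the tray's empty half as I measured it. Tubes b and c stand upright on the bench within about 1.5 mm of where they started. In the pictures the tape measure, pliers, offcut and look-alikes have not moved.
- **Disagreement:** The side camera reads heights about 3 mm higher than the top camera, slightly more than the stated calibration error. It did not affect the job.

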